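Pack the nested tumblers and snap the case's hasp shut

TASK

Pack the small coconut-shell tumbler that stands on the mat: set it upright into its twin inside the open wooden case so that the two nest fully, then close the lid. Last, swing the steel hasp up from the front of the case, over onto the catch on the lid, and press its tab until the hasp snaps home and lies flat; leave the other things where they are.

Things in the scene. Friction and masses are not known exactly. Their poses are not given: they have to be found in the camera images.
- tumbler: loose dark-brown coconut-shell tumbler on the mat: an open cup narrowing downwards, 55 mm tall, outer diameter 62 mm at the rim, 43 mm at the foot, wall 3.5 mm, solid bottom 26 mm thick; 70 to 130 g. Origin: centre of its underside, z up through its mouth. Nested, it stands on the twin's inner bottom, 26 mm above the twin's origin, its upper 26 mm standing out of the twin
- twin: a second tumbler of the same shape and size, loose, standing mouth up on the floor of the open case, left or right of its middle (the pot stands on the other side). Origin: centre of its underside
- case: wooden case, fixed: 140 mm (its x, front to back) by 300 mm (its y) by 95 mm high, open on top, walls and floor 6 mm thick. Origin: centre of its underside. Its -x side is the front, facing the robot, and carries the hasp at the middle; the lid is hinged along the top of its back (+x) wall and stands open at the start
- lid_panel (a joint): angle of the lid (rad): 0 = shut, flat on the case; pi/2 = upright over the back wall; up to 1.85 = leaning back. A stiff hinge (0.36 Nm friction, lid 350 g): it stays where it is left and must be pushed all the way shut (about 5 N near its free edge)
- lid_hinge (a point): middle of the lid's hinge line, along the case's y at the top of the back wall (case frame: x +70, z +95.5 mm). The lid is a flat board 140 mm from hinge to free edge, 300 mm wide, 8 mm thick; shut, its underside is level with the hinge line and its outer face is 103.5 mm above the table. When upright its outer face looks away from the robot
- lid_edge (a point): middle of the lid's free edge, on its outer face (140 mm from the hinge line)
- catch_top (a point): centre of the top of the catch: a small steel post on the lid's outer face, 18 mm along case x, 12 mm wide, 19 mm tall, centred 33 mm from the lid's free edge. On its side towards the lid's hinge a sprung steel nose sticks out, 14 mm wide, ending 17 mm from the post's centre; it yields towards the post when pushed
- strap (a joint): angle of the hasp (rad): 0 = shut, flat along the closed lid; pi/2 = straight up; pi = sticking out from the case's front towards the robot; up to 3.5. It stays where it is left (0.06 Nm friction). Coming down on the closed lid, its cross bar rests on the sprung nose at about 0.22 rad; about 10 to 13 N down on the tab snaps it past, then it reads under 0.05 and the nose holds it
- hasp_pivot (a point): middle of the hasp's hinge line, parallel to the case's y, at the top of the case's front (case frame: x -74, y 0, z +108.5 mm)
- hasp_tab (a point): centre of the hasp's tab, 69 mm from the pivot; x along the hasp to its tip, y along its hinge. Bright steel strap 82 mm long, 30 mm wide, 5 mm thick: two rails leave a window 20 mm wide that drops around the catch; a round 8 mm cross bar at 56 mm; then the solid tab, 56 to 82 mm. Shut, the tab's top is 111 mm above the table; the catch post, 37 mm from the pivot, rises to 122.5 mm
- pot: the small closed pot with a knob that shares the case (50 mm across, 56 mm tall); leave it. Origin: its underside's centre
- bowl: a wide shallow brown bowl on the mat (90 mm across, 42 mm tall); leave it. Origin: its underside's centre
- jar: an amber glass jar with a metal cap (52 mm across, 85 mm tall); leave it. Origin: its underside's centre
- strip_a: a flat strip of four shell tiles (119 x 24 x 7 mm) lying on the mat before the case; leave it. Origin: its underside's centre
- strip_b: a second strip like strip_a, on the robot's left; leave it. Origin: its underside's centre
- brush: a hand brush lying beside the case; leave it. Origin: its underside's centre
Things that resemble listed ones, but are neither listed nor needed, are in the scene too. Leave any purple or red look-alike of the tumbler alone. Leave any red look-alike of the twin alone.

How it is judged:
On the way, in this order (a step that is already met when the one before it is completed fails the run):
1. the tumbler stands nested in its twin inside the case, let go, the lid still open (horizontal distance between tumbler and twin below 0.005 m and z of tumbler in the frame of twin between 0.022 and 0.031 m and angle between each of tumbler, twin's own z axis and vertical below 0.12 rad and height (world z) of twin below 0.012 m and x of twin in the frame of case between -0.07 and 0.07 m and y of twin in the frame of case between -0.15 and 0.15 m and contact force between the fingers and tumbler below 0.1 N and linear speed of tumbler below 0.02 m/s and value of joint lid_panel above 0.8 rad), for 0.2 s.
2. the lid is shut, the hasp not yet over it (value of joint lid_panel below 0.06 rad and value of joint strap above 1 rad), for 0.2 s.
3. the hasp is snapped down over the catch with the lid shut (value of joint lid_panel below 0.05 rad and value of joint strap below 0.08 rad), for 0.2 s.
At the end, for the whole second after the job is handed in: the tumbler stands upright in its twin (axes within 5 mm, 22 to 31 mm higher, tilt under 0.12 rad), the twin upright on the floor of the case, the lid shut (under 0.05 rad), the hasp past the catch's nose and flat (under 0.08 rad), all at rest (all of step 3 and horizontal distance between tumbler and twin below 0.005 m and z of tumbler in the frame of twin between 0.022 and 0.031 m and angle between each of tumbler, twin's own z axis and vertical below 0.12 rad and height (world z) of twin below 0.012 m and x of twin in the frame of case between -0.07 and 0.07 m and y of twin in the frame of case between -0.15 and 0.15 m and linear speed of tumbler below 0.02 m/s and velocity of joint strap between -0.1 and 0.1 rad/s); the robot touches nothing.
It fails at once if a bystander (pot, bowl, jar, strips, brush) is knocked away: moved over 30 mm (distance of any of pot, bowl, jar, strip_a, strip_b, brush from where it was at the start of the episode above 0.03 m).
It also fails if it takes over 70 s, if anything falls off the work surface, if the arm or the gripper's body presses on something with over 40 N, if the wrist force passes 120 N, or if a joint passes its speed limit or range.

ROBOT

A 6-joint arm with a two-finger parallel gripper is mounted at the origin on the work surface. World frame = base frame: x ahead of the robot, y to its left, z up, the work surface at z = 0. Lengths are in m, angles in rad, forces in N, time in s.
With the tool pointing down it reaches from about 0.3 to 0.875 m from the base axis. Payload 6.4 kg.
Tool frame: the origin (TCP) lies at the very end of the fingers, on their centre line; the grasp point (between the pads) lies 19 mm behind it (ctrl.hold_point_z is the distance from the TCP to the grasp point, in m); y points along the fingers, x is the direction in which the jaws open and shut, and the axes are right-handed (so a half turn about y gives the same grasp; the last joint's range is limited). The gripper opens to 85 mm and grips with 20 to 120 N. Pads are 22 mm wide; open, the fingers measure 114 mm over their backs; the gripper's body (76 mm by 85 mm) begins 54 mm behind the grasp point. The pads swing forward as they close: fully open they stand 13 mm farther back than shut.
Start: joints at [0.896, 0.181, 1.607, -0, 1.354, -0.206], TCP at [0.26, 0.513, 0.231] pointing down, gripper open.
Joint ranges: [-2.99, 2.99], [-0.89, 2.07], [0.3, 2.58], [-1.14, 4.28], [0, 2.63], [-3.12, 3.12]. Speed limits (rad/s): [2.57, 2.57, 3.01, 3.14, 3.14, 3.14].

INTERFACE

Orientations are given as a unit quaternion [w, x, y, z].
In Python, from bench import ctrl, imaging gives the robot as it stands.
- The arm moves only by the shell command python3 -m jog 'ROWS'. ROWS is JSON, a list of rows, each a list of 3 entries, a list of its own where there are three numbers: the shift along the tool's x, y, z in cm, then the turn, a rotation vector about the tool's x, y, z in rad, then the finger opening in cm, from 0 to 8.54. A call has 1 to 12 rows; each row shifts and turns the pose as measured when the row begins, along the tool's axes as they then stand; what a row does not reach is not made up. A row lasts 1/12 s, in which the tool goes at most 41.7 mm and 7.16 degrees, less where a joint would pass 70% of its speed; a pose out of reach is approached as far as the arm can. A call is refused whole if a number of a shift passes 4.17 or a number of a turn 0.125, either way. A call with a gripper value outside its range is refused whole. The fingers move at their own pace and stop on an object; the grip force is fixed at half the most. Time passes only in rows, so rows that do not move let the fingers close. It gives the time, the measured TCP pose, the force and the opening at its end, in the units of the state.
- ctrl.get_obs(): the state, without advancing time (a new reading comes with each control period).
- imaging.camera(name): name is "side" or "top"; returns a dict with "frame" (400x640x3 uint8, red, green, blue), "depth" (400x640 float32, m along the optical axis (not along the pixel's ray), 0 where there is no reading), "K" (3x3 intrinsics, pixels), "R" (3x3) and "t" (3): a world point X has camera coordinates R X + t. Camera axes: x right, y down, z forward; pixel columns grow to the right and rows downward; lengths in m; the calibration is good to about 2 mm. A picture is of the moment at which its call begins.
- ctrl.hand_in(): hands the job in, once; it reports no verdict.
The state is a dict: "time_s": time; "q": joint angles; "dq": joint speeds; "joint_efforts": joint torques, N m; "eef_pos": TCP position; "eef_rot": TCP orientation; "wrist_force": force on the tool from outside, world axes, zero at the start; "torque": the same for the moment, N m; "opening": opening from 0.0 (shut) to 1.0 (fully open).
Only numpy, scipy, OpenCV 4.12 (cv2) and the standard library are available. Lean on these libraries where they do the work, as an engineer would, in place of code of your own. Each camera call takes 0.05 s, during which the arm holds its last target. There are 200 camera calls.

## Working session

There is one attempt and no reset: what is moved stays moved. The work goes in short steps, Python scripts to look and compute and a shell command to move; the robot and the scene stay as the last step left them, time stands still between calls to the robot, and variables do not carry over. Pictures are saved under pics/ and viewed, about 8 in all and at most 12, crops included, and the job is handed in when it is done.

```bash
ls; mkdir -p pics
cat > h.py <<'E'
import numpy as np, cv2
from scipy.spatial.transform import Rotation as Rn
from bench import ctrl, imaging
def cloud(c):
    h,w=c["depth"].shape; v,u=np.mgrid[:h,:w]; z=c["depth"]
    p=np.stack([(u-c["K"][0,2])/c["K"][0,0]*z,(v-c["K"][1,2])/c["K"][1,1]*z,z],-1)
    return (p-c["t"])@c["R"]
def proj(c,X):
    p=c["R"]@np.array(X)+c["t"]; q=c["K"]@p; return q[:2]/q[2]
def pose():
    o=ctrl.get_obs(); q=o["eef_rot"]; return np.array(o["eef_pos"]),Rn.from_quat([q[1],q[2],q[3],q[0]]).as_matrix(),o
def to_tool(X):  # world displacement target -> tool cm
    p,R,o=pose(); return R.T@(np.array(X)-p)*100
E
python3 - <<'E'
from h import *
for n in("top","side"):
    c=imaging.camera(n); cv2.imwrite(f"pics/{n}0.png",c["frame"][:,:,::-1]); np.savez(f"pics/{n}0.npz",**c)
    print(n,c["K"][0,0],(-c["R"].T@c["t"]).round(3),c["R"][2].round(2))
p,R,o=pose();print(o);print(R.round(3),ctrl.hold_point_z)
E
```

```text
pics
top 385.1467666487444 [0.475 0.012 1.213] [ 0.09 -0.01 -1.  ]
side 369.35258207012436 [ 0.372 -0.497  0.744] [ 0.24  0.6  -0.77]
{'time_s': 0.1, 'q': array([ 8.95721399e-01,  1.81462318e-01,  1.60788975e+00, -1.68048271e-05,
        1.35383757e+00, -2.06296097e-01]), 'dq': array([-2.14118317e-03, -3.00309538e-03, -2.53905901e-03,  2.18786704e-03,
       -1.24331718e-04, -9.99158898e-05]), 'joint_efforts': array([-1.22605443e-04, -4.45873725e+01, -3.52234054e+01, -2.98107434e-04,
        4.22323239e-03, -4.50764230e-05]), 'eef_pos': array([0.2594516 , 0.5125775 , 0.23048558]), 'eef_rot': array([-0.60225561,  0.60264813,  0.36967513, -0.37073401]), 'wrist_force': array([-0.69209079, -1.14243409,  0.5801735 ]), 'torque': array([ 0.00686247,  0.0262454 , -0.04785793]), 'opening': 1.0026172135403992}
[[ 0.452 -0.001 -0.892]
 [ 0.892 -0.001  0.452]
 [-0.002 -1.     0.   ]] 0.0187
```

View pics/top0.png

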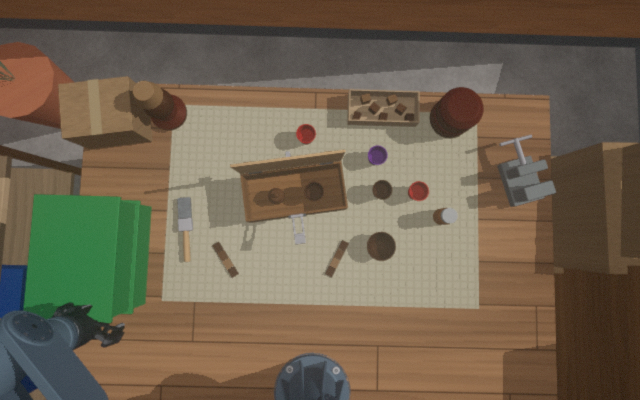

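View pics/side0.png

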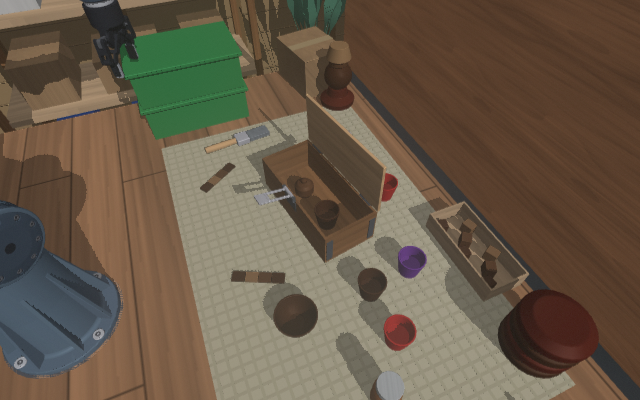

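The top view shows the tumbler at (382,189), the twin in the case at (314,190), the pot at (275,196), the hasp at (298,228) sticking out toward the robot, and the purple and red look-alikes at (377,155), (418,190) and (306,133). The side view agrees: tumbler at (372,285), twin at (327,213).

Run:
```python
from h import *
def circ(P):
    A=np.c_[2*P[:,:2],np.ones(len(P))]; s=np.linalg.lstsq(A,(P[:,:2]**2).sum(1),rcond=None)[0]
    return s[:2],np.sqrt(s[2]+s[:2]@s[:2])
for n,boxes in(("top",dict(tumbler=(365,170,400,207),twin=(300,174,326,204),pot=(262,182,288,208))),("side",dict(tumbler=(350,260,392,306),twin=(310,194,343,230)))):
    c=dict(np.load(f"pics/{n}0.npz")); W=cloud(c)
    for k,(a,b,d,e) in boxes.items():
        P=W[b:e,a:d].reshape(-1,3); zr={"tumbler":.055,"twin":.061,"pot":.056}[k]
        for tol in(.006,):
            m=abs(P[:,2]-zr)<tol
            print(n,k,m.sum(),P[m].min(0).round(3),P[m].max(0).round(3), circ(P[m]) if k!="pot" and m.sum()>5 else P[m].mean(0))
    # case top edges z 0.09-0.1
    if n=="top":
        box=np.zeros(W.shape[:2],bool); box[150:225,230:352]=1
        m=box&(abs(W[...,2]-.095)<.005); r=cv2.minAreaRect((W[m][:,:2]*1000).astype(np.float32)); print("case",r,m.sum())
        m=box&(W[...,2]>.12); P=W[m]; print("lid",len(P),P.min(0),P.max(0)); 
        i=P[:,2]>P[:,2].max()-.01; print(P[i].mean(0), P[i][:,1].min(),P[i][:,1].max())
        m=np.zeros(W.shape[:2],bool); m[208:246,288:308]=1; m&=(W[...,2]>.07); P=W[m]; print("hasp",P.min(0),P.max(0),cv2.minAreaRect((P[:,:2]*1000).astype(np.float32)))
        im=c["frame"][130:280,180:480,::-1]
        cv2.imwrite("pics/crop0.png",cv2.resize(im[:,:200],None,fx=4,fy=4,interpolation=cv2.INTER_CUBIC))
        for k,(a,b,d,e) in dict(bowl=(365,230,400,262),jar=(430,200,462,228),purple=(365,142,390,168),red=(405,178,432,204),sa=(320,235,352,280),sb=(208,238,242,280),brush=(172,192,196,264)).items():
            P=W[b:e,a:d].reshape(-1,3);P=P[P[:,2]>.01 if k[0]!='s' else P[:,2]>.004]; print(k,P.min(0).round(3),P.max(0).round(3))
```

```text
top tumbler 79 [ 0.587 -0.228  0.049] [ 0.645 -0.168  0.06 ] (array([ 0.61604448, -0.19677949]), np.float64(0.028598163996377372))
top twin 81 [ 0.574 -0.018  0.055] [0.633 0.04  0.064] (array([0.60437382, 0.01041811]), np.float64(0.028424846771374784))
top pot 30 [0.572 0.118 0.05 ] [0.603 0.139 0.062] [0.58962711 0.12575702 0.05464996]
case ((596.8585815429688, 68.5145492553711), (148.58863830566406, 300.0453186035156), 9.300912857055664) 651
lid 1137 [ 0.47454715 -0.06728103  0.12005427] [0.69446683 0.2274173  1.21274464]
[0.47454715 0.01245893 1.21274464] 0.012458929386125844 0.012458929386125844
hasp [0.44670155 0.01245893 0.07199441] [0.54202329 0.08458248 1.21274464] ((493.9715270996094, 46.90686798095703), (90.46397399902344, 58.05812072753906), 13.356316566467285)
bowl [ 0.403 -0.241  0.01 ] [0.488 0.012 1.213]
jar [ 0.475 -0.415  0.012] [0.565 0.012 1.213]
purple [ 0.475 -0.211  0.018] [0.753 0.012 1.213]
red [ 0.475 -0.337  0.012] [0.645 0.012 1.213]
sa [ 0.338 -0.111  0.004] [0.476 0.012 1.213]
sb [0.336 0.012 0.004] [0.475 0.333 1.213]
brush [0.383 0.012 0.01 ] [0.58  0.437 1.213]
side tumbler 187 [ 0.587 -0.229  0.049] [ 0.647 -0.168  0.057] (array([ 0.61650099, -0.1985845 ]), np.float64(0.028513289358414427))
side twin 146 [ 0.547 -0.03   0.055] [0.636 0.04  0.065] (array([0.60164677, 0.00678031]), np.float64(0.030092617333675784))
```

View pics/crop0.png

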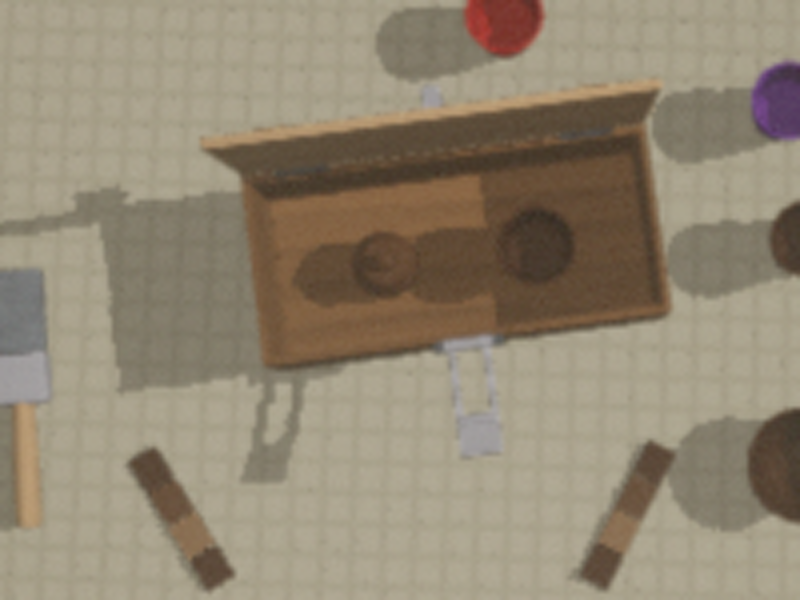

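The crop shows the case with its front edge from about (268,367) to (668,312), which is a yaw of about 8°. The hasp sticks out toward the robot at (475,395), and the catch shows behind the lid at (432,97). Next I'll refine the case, lid and hasp measurements, dropping invalid depth pixels.

Run:
```python
from h import *
c=dict(np.load("pics/top0.npz")); W=cloud(c); ok=c["depth"]>0
box=np.zeros(ok.shape,bool); box[150:225,230:352]=1
# wall tops
m=box&ok&(abs(W[...,2]-.095)<.004); P=W[m]
r=cv2.minAreaRect((P[:,:2]*1000).astype(np.float32)); print("all",r)
# front wall outer edge: per y bin min x ; ends
f=P[P[:,0]<.60]; 
ys=np.arange(-.06,.2,.01); E=[]
for y in ys:
    s=f[abs(f[:,1]-y)<.005]
    if len(s) and abs(y-.06)>.03: E.append((y,np.median(s[:,0])))
E=np.array(E); k=np.polyfit(E[:,0],E[:,1],1); print("front wall centre x=",k,"yaw deg",-np.degrees(np.arctan(k[0])),np.abs(np.polyval(k,E[:,0])-E[:,1]).max())
L=box&ok&(W[...,2]>.11)&(W[...,0]>.6); P=W[L]; print("lid",P.min(0).round(3),P.max(0).round(3))
b=.138; yaw=-np.arctan(k[0]); ux=np.array([np.cos(yaw),np.sin(yaw)]); uy=np.array([-np.sin(yaw),np.cos(yaw)])
d=P[:,:2]@ux
for z in np.arange(.12,.25,.02):
    s=abs(P[:,2]-z)<.01; 
    if s.sum(): print("lid z",round(z,2),s.sum(),np.median(d[s]).round(4))
v=P[:,:2]@uy; print("lid uy",np.percentile(v,[0,1,99,100]).round(4))
fp=np.array([np.polyval(k,.07),.07]); print("front wall d",fp@ux)
H=np.zeros(ok.shape,bool); H[208:248,285:310]=1; H&=ok&(W[...,2]>.06)&(W[...,0]<.535); P=W[H]
print("hasp",P.shape,P.min(0).round(3),P.max(0).round(3)); dd=P[:,:2]@ux; vv=P[:,:2]@uy
for lo in np.arange(dd.min(),dd.max(),.01):
    s=(dd>=lo)&(dd<lo+.01); print(round(lo,3),s.sum(),vv[s].min().round(4),vv[s].max().round(4),np.median(P[s,2]).round(4))
np.savez("case.npz",ux=ux,uy=uy)
for t in((.616,-.198),(.603,.009),(.59,.126)): print(np.array(t)@ux,np.array(t)@uy)
```

```text
all ((596.8585815429688, 68.5145492553711), (148.58863830566406, 300.0453186035156), 9.300912857055664)
front wall centre x= [-0.16267349  0.54354983] yaw deg 9.239570301891554 0.001919929083981975
lid [ 0.641 -0.067  0.11 ] [0.694 0.227 0.239]
lid z 0.12 108 0.6728
lid z 0.14 113 0.6721
lid z 0.16 126 0.6715
lid z 0.18 126 0.6708
lid z 0.2 142 0.6702
lid z 0.22 169 0.6695
lid z 0.24 378 0.6724
lid uy [-0.1779 -0.1746  0.1178  0.1211]
front wall d 0.536497599147264
hasp (244, 3) [0.447 0.031 0.072] [0.533 0.092 0.133]
0.45 39 -0.0428 -0.014 0.1282
0.46 38 -0.0431 -0.015 0.1265
0.47 36 -0.0425 -0.0134 0.124
0.48 14 -0.0431 -0.0147 0.1214
0.49 11 -0.0422 -0.0134 0.1183
0.5 15 -0.0432 -0.014 0.1146
0.51 9 -0.0419 -0.0152 0.1122
0.52 38 -0.0518 -0.0052 0.1109
0.53 44 -0.0522 0.0063 0.0985
0.5762163224275888 -0.2943378157288408
0.5966215092629985 -0.08793619666975488
0.6025760353275027 0.029633117436210454
```

```bash
python3 -m jog '[[[0,0,0],[0,-0.12,0],8.5],[[0,0,0],[0,-0.12,0],8.5],[[0,0,0],[0,-0.12,0],8.5],[[0,0,0],[0,-0.12,0],8.5],[[0,0,0],[0,-0.12,0],8.5],[[0,0,0],[0,0,0],8.5]]'; python3 -c "
from h import *
p,R,o=pose();print(p,R.round(3));print(to_tool([.616,-.198,.2]))"
```

```text
time_s: 0.6
eef_pos: [0.2581, 0.5109, 0.2271]
eef_rot: [0.459, -0.46, -0.535, 0.54]
wrist_force: [1.3, -1.3, 0.4]
opening: 0.992
[0.25812674 0.51091688 0.22709759] [[-0.156 -0.005 -0.988]
 [ 0.988 -0.006 -0.156]
 [-0.005 -1.     0.006]]
[-75.58349353   2.97688885 -24.33065009]
```

```bash
python3 -m jog '[[[-3.7,0,-1.2],[0,0,0],8.5],[[-3.7,0,-1.2],[0,0,0],8.5],[[-3.7,0,-1.2],[0,0,0],8.5],[[-3.7,0,-1.2],[0,0,0],8.5],[[-3.7,0,-1.2],[0,0,0],8.5],[[-3.7,0,-1.2],[0,0,0],8.5],[[-3.7,0,-1.2],[0,0,0],8.5],[[-3.7,0,-1.2],[0,0,0],8.5],[[-3.7,0,-1.2],[0,0,0],8.5],[[-3.7,0,-1.2],[0,0,0],8.5],[[-3.7,0,-1.2],[0,0,0],8.5],[[-3.7,0,-1.2],[0,0,0],8.5]]'; python3 -c "
from h import *
p,R,o=pose();print(p,R.round(3));print(to_tool([.616,-.198,.15]))"
```

```text
time_s: 1.6
eef_pos: [0.4636, 0.0789, 0.2253]
eef_rot: [0.469, -0.468, -0.526, 0.533]
wrist_force: [1.1, -0.6, 0.1]
opening: 0.995
[0.46363275 0.07888513 0.22532626] [[-0.121 -0.007 -0.993]
 [ 0.993 -0.005 -0.121]
 [-0.005 -1.     0.008]]
[-29.29579769   7.57403945 -11.82971474]
```

```bash
python3 -m jog '[[[-3,0,-1.1],[0,-0.01,0],8.5],[[-3,0,-1.1],[0,-0.01,0],8.5],[[-3,0,-1.1],[0,-0.01,0],8.5],[[-3,0,-1.1],[0,-0.01,0],8.5],[[-3,0.5,-1.1],[0,0,0],8.5],[[-3,1,-1.1],[0,0,0],8.5],[[-3,1,-1.1],[0,0,0],8.5],[[-3,1,-1.1],[0,0,0],8.5],[[-3,1,-1.1],[0,0,0],8.5],[[-2,1,-1],[0,0,0],8.5],[[0,0,0],[0,0,0],8.5]]'; python3 -c "
from h import *
c=imaging.camera('side');np.savez('pics/s1.npz',**c);cv2.imwrite('pics/s1.png',c['frame'][...,::-1])
p,R,o=pose();print(p,R.round(3));print(to_tool([.616,-.198,.032]))"
```

```text
time_s: 2.52
eef_pos: [0.6146, -0.2186, 0.1665]
eef_rot: [0.473, -0.473, -0.523, 0.529]
wrist_force: [-0.8, 1.1, 0.0]
opening: 0.995
[ 0.61400944 -0.2171435   0.16719876] [[-0.107 -0.007 -0.994]
 [ 0.994 -0.006 -0.107]
 [-0.005 -1.     0.007]]
[ 1.95126607 13.5067658  -0.50124316]
```

```bash
python3 -m jog '[[[1,1.5,-0.2],[0,-0.025,0],8.5],[[0.9,1.5,-0.2],[0,-0.025,0],8.5],[[0,1.5,0],[0,0,0],8.5],[[0,1.5,0],[0,0,0],8.5],[[0,1.5,0],[0,0,0],8.5],[[0,1.5,0],[0,0,0],8.5],[[0,0.9,0],[0,0,0],8.5],[[0,0,0],[0,0,0],8.5]]'; python3 -c "
from h import *
c=imaging.camera('side');np.savez('pics/s1.npz',**c);cv2.imwrite('pics/s1.png',cv2.resize(c['frame'][180:360,260:500,::-1],None,fx=3,fy=3,interpolation=cv2.INTER_CUBIC))
p,R,o=pose();print(p,R.round(3));print(to_tool([.616,-.198,.032]))"
```

```text
time_s: 3.23
eef_pos: [0.6137, -0.1896, 0.0684]
eef_rot: [0.463, -0.462, -0.532, 0.537]
wrist_force: [-0.9, 0.3, 0.0]
opening: 0.994
[ 0.61409769 -0.18974241  0.0692733 ] [[-0.144 -0.005 -0.99 ]
 [ 0.99  -0.004 -0.144]
 [-0.004 -1.     0.005]]
[-0.83065691  3.73001624 -0.08966159]
```

View pics/s1.png

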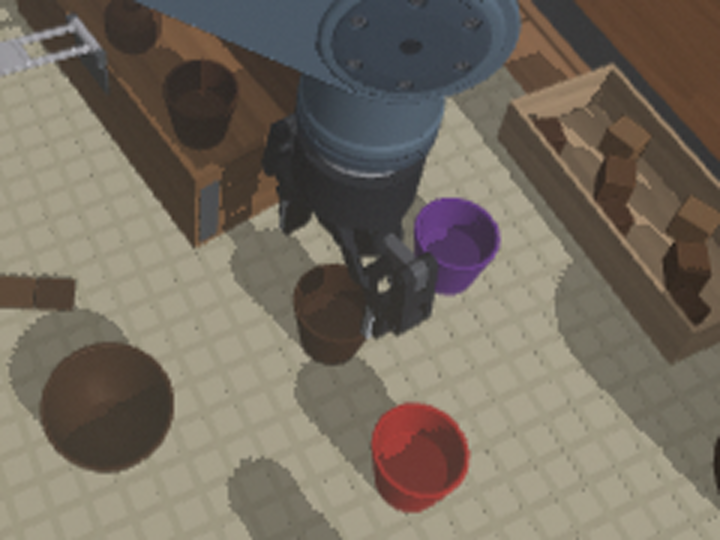

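```bash
python3 -c "
from h import *
c=dict(np.load('pics/s1.npz')); p,R,o=pose()
for n,X in (('tcp',p),('fy-',p-R[:,0]*.05),('fy+',p+R[:,0]*.05),('tumbler rim',[.616,-.198,.055]),('foot',[.616,-.198,0])): print(n,((proj(c,X)-[260,180])*3).round())
# depth at visible finger
W=cloud(c)
for u,v in ((405,300),(410,325),(360,240),(395,265)): print(W[180+v//3,260+u//3].round(3))
"
```

```text
tcp [329. 282.]
fy- [374. 340.]
fy+ [287. 229.]
tumbler rim [335. 301.]
foot [327. 338.]
[ 0.615 -0.261  0.166]
[ 0.621 -0.263  0.134]
[ 0.607 -0.22   0.174]
[ 0.617 -0.241  0.174]
```

```bash
python3 -m jog '[[[-0.8,0.3,0],[0,0,0],8.5],[[-0.3,1.5,-0.1],[0,0,0],8.5],[[0,1.5,0],[0,0,0],8.5],[[0,0.5,0],[0,0,0],8.5],[[0,0,0],[0,0,0],8.5]]'; python3 -c "
from h import *
p,R,o=pose();print(p,R.round(3));print(to_tool([.616,-.198,.032]))"
```

```text
time_s: 3.7
eef_pos: [0.6202, -0.2034, 0.0338]
eef_rot: [0.46, -0.466, -0.533, 0.536]
wrist_force: [-1.3, 0.9, -0.7]
opening: 0.999
[ 0.62020149 -0.20338859  0.03380224] [[-0.142  0.003 -0.99 ]
 [ 0.99  -0.009 -0.142]
 [-0.009 -1.    -0.002]]
[0.59473345 0.17407194 0.33965522]
```

```bash
python3 -m jog '[[[0.5,0.15,0.35],[0,0,0],8.5],[[0,0,0],[0,0,0],8.5],[[0,0,0],[0,0,0],5],[[0,0,0],[0,0,0],5],[[0,0,0],[0,0,0],5],[[0,0,0],[0,0,0],5],[[0,0,0],[0,0,0],5],[[0,0,0],[0,0,0],5]]'; python3 -c "
from h import *
p,R,o=pose();print(p,R.round(3),o['opening']*85.4);print(to_tool([.616,-.198,.032]))"
```

```text
time_s: 4.37
eef_pos: [0.6172, -0.1993, 0.035]
eef_rot: [0.459, -0.467, -0.533, 0.535]
wrist_force: [0.4, -0.5, -1.4]
opening: 0.678
[ 0.61715314 -0.19931227  0.03495504] [[-0.141  0.007 -0.99 ]
 [ 0.99  -0.01  -0.142]
 [-0.011 -1.    -0.005]] 57.89711548564882
[0.14950855 0.29336315 0.09708732]
```

```bash
python3 -m jog '[[[0,-0.7,0],[0,0,0],5],[[0,-1.5,0],[0,0,0],5],[[0,-2.5,0],[0,0,0],5],[[0,-2.5,0],[0,0,0],5],[[0,-2.5,0],[0,0,0],5],[[0,-2.5,0],[0,0,0],5],[[0,-2,0],[0,0,0],5],[[0,-1,0],[0,0,0],5],[[0,0,0],[0,0,0],5],[[0,0,0],[0,0,0],5]]'; python3 -c "
from h import *
p,R,o=pose();print(p,R.round(3),o['opening']*85.4,o['wrist_force']);print(to_tool([.603,.009,.17]))
c=imaging.camera('side');np.savez('pics/s2.npz',**c);cv2.imwrite('pics/s2.png',cv2.resize(c['frame'][120:320,220:480,::-1],None,fx=3,fy=3,interpolation=cv2.INTER_CUBIC))"
```

```text
time_s: 5.2
eef_pos: [0.614, -0.197, 0.1939]
eef_rot: [0.461, -0.466, -0.532, 0.536]
wrist_force: [-0.1, 0.0, -1.6]
opening: 0.68
[ 0.61400275 -0.19697557  0.19387732] [[-0.141  0.002 -0.99 ]
 [ 0.99  -0.008 -0.141]
 [-0.008 -1.    -0.   ]] 58.04243133676295 [-0.05179052  0.02774488 -1.61785794]
[20.56552217  2.2199159  -1.81727488]
```

View pics/s2.png

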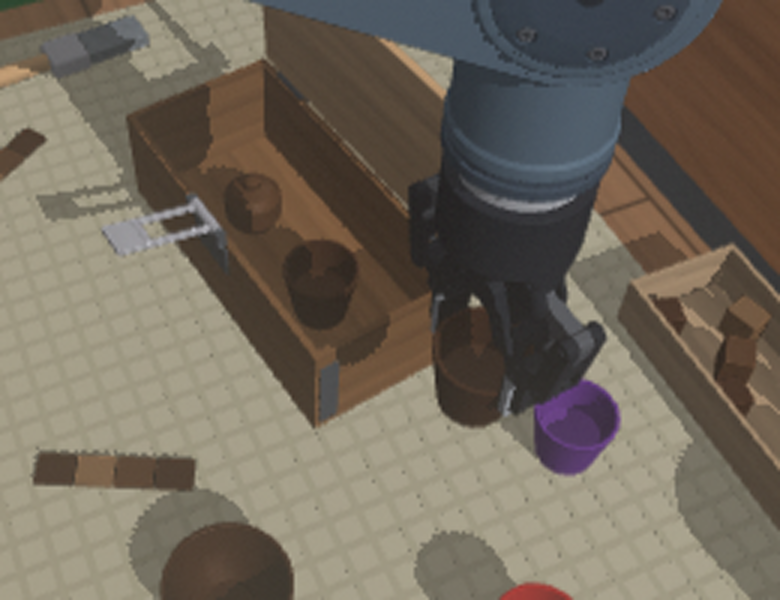

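```bash
python3 -m jog '[[[1,0,0],[0,0,0],5],[[2,0,-0.2],[0,0,0],5],[[2.4,0,-0.2],[0,0,0],5],[[2.4,0,-0.2],[0,0,0],5],[[2.4,0,-0.2],[0,0,0],5],[[2.4,0,-0.2],[0,0,0],5],[[2.4,0,-0.2],[0,0,0],5],[[2.4,0,-0.2],[0,0,0],5],[[1.5,0,-0.1],[0,0,0],5],[[1,0,0],[0,0,0],5],[[0,0,0],[0,0,0],5],[[0,0,0],[0,0,0],5]]'; python3 -c "
from h import *
p,R,o=pose();print(p,R.round(3),o['opening']*85.4,o['wrist_force']);print(to_tool([.603,.009,.12]))"
```

```text
time_s: 6.25
eef_pos: [0.5863, 0.0192, 0.1703]
eef_rot: [0.474, -0.454, -0.527, 0.54]
wrist_force: [0.3, -0.4, -0.4]
opening: 0.678
[0.58625521 0.01920016 0.17030392] [[-0.139 -0.033 -0.99 ]
 [ 0.99   0.004 -0.139]
 [ 0.008 -0.999  0.033]] 57.89971307299515 [ 0.32750432 -0.44925915 -0.36908983]
[-1.28428874  4.96786911 -1.67929512]
```

```bash
python3 -m jog '[[[-0.6,0,-0.8],[-0.033,0,0.008],5],[[-0.6,0.5,-0.8],[0,0,0],5],[[0,1,0],[0,0,0],5],[[0,1,0],[0,0,0],5],[[0,0.5,0],[0,0,0],5],[[0,0,0],[0,0,0],5]]'; python3 -c "
from h import *
p,R,o=pose();print(p,R.round(3),o['opening']*85.4,o['wrist_force']);print(to_tool([.603,.009,.10]))
c=imaging.camera('side');np.savez('pics/s3.npz',**c);cv2.imwrite('pics/s3.png',cv2.resize(c['frame'][120:270,240:420,::-1],None,fx=4,fy=4,interpolation=cv2.INTER_CUBIC))"
```

```text
time_s: 6.75
eef_pos: [0.6034, 0.0051, 0.1343]
eef_rot: [0.466, -0.464, -0.532, 0.534]
wrist_force: [-0.5, -0.7, -1.7]
opening: 0.673
[0.60339005 0.00511176 0.13425947] [[-0.135 -0.005 -0.991]
 [ 0.991 -0.    -0.135]
 [ 0.001 -1.     0.005]] 57.50055698651216 [-0.45122424 -0.67716493 -1.68295196]
[ 0.38863536  3.42605925 -0.03001886]
```

View pics/s3.png

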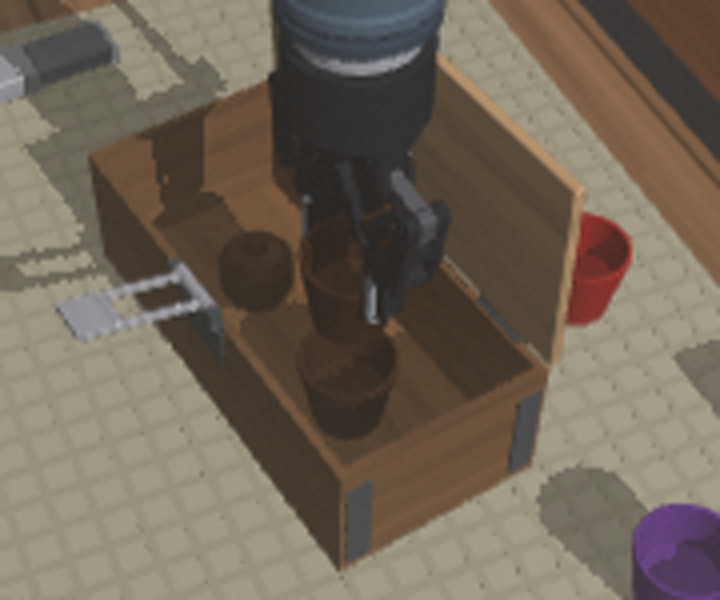

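The tumbler hangs upright at crop (343,245), above the twin's rim at (348,362), with clear space to the lid and pot. Lowering it now.

```bash
python3 -m jog '[[[0.35,0.5,0],[0,0,0],5],[[0,1.3,0],[0,0,0],5],[[0,1.3,0],[0,0,0],5],[[0,0.8,0],[0,0,0],5],[[0,0,0],[0,0,0],5]]'; python3 -c "
from h import *
p,R,o=pose();print(p,R.round(3),o['opening']*85.4,o['wrist_force']);print(to_tool([.603,.009,.067]))
c=dict(np.load('pics/s3.npz'))
for X in ([.603,.009,.061],[.6034,.0051,.154]): print((proj(c,X)-[240,120])*4)"
```

```text
time_s: 7.22
eef_pos: [0.6026, 0.0091, 0.0919]
eef_rot: [0.466, -0.464, -0.532, 0.534]
wrist_force: [0.5, 0.7, -1.2]
opening: 0.671
[0.60259752 0.00910203 0.09187332] [[-0.135 -0.004 -0.991]
 [ 0.991 -0.    -0.135]
 [ 0.    -1.     0.004]] 57.27181946596277 [ 0.47120284  0.67702425 -1.24628349]
[-0.01673284  2.48712844 -0.04955959]
[342.80727096 357.46093726]
[348.24491884 254.90083437]
```

```bash
python3 -m jog '[[[0,0.8,0],[0,0,0],5],[[0,0.8,0],[0,0,0],5],[[0,0.5,0],[0,0,0],5],[[0,0,0],[0,0,0],5]]'; python3 -c "
from h import *
p,R,o=pose();print(p,R.round(3),o['opening']*85.4,o['wrist_force']);print(to_tool([.603,.009,.067]))"
```

```text
time_s: 7.55
eef_pos: [0.6023, 0.0093, 0.068]
eef_rot: [0.466, -0.464, -0.532, 0.534]
wrist_force: [0.2, 0.6, -0.7]
opening: 0.678
[0.60225916 0.0093225  0.06799097] [[-0.135 -0.005 -0.991]
 [ 0.991 -0.    -0.135]
 [ 0.001 -1.     0.005]] 57.91459046295592 [ 0.19705134  0.59936752 -0.67046248]
[-0.04205185  0.09871531 -0.06953944]
```

```bash
python3 -m jog '[[[0,0.15,0],[0,0,0],5],[[0,0.15,0],[0,0,0],5],[[0,0,0],[0,0,0],5]]'; python3 -c "
from h import *
p,R,o=pose();print(p,o['opening']*85.4,o['wrist_force'])
c=imaging.camera('side');np.savez('pics/s4.npz',**c);cv2.imwrite('pics/s4.png',cv2.resize(c['frame'][120:270,240:420,::-1],None,fx=4,fy=4,interpolation=cv2.INTER_CUBIC))"
```

```text
time_s: 7.8
eef_pos: [0.6043, 0.0089, 0.0664]
eef_rot: [0.465, -0.465, -0.532, 0.533]
wrist_force: [-0.6, 0.2, -0.7]
opening: 0.674
[0.60425637 0.00889473 0.0663741 ] 57.59344239003858 [-0.62929777  0.22304994 -0.66528733]
```

View pics/s4.png

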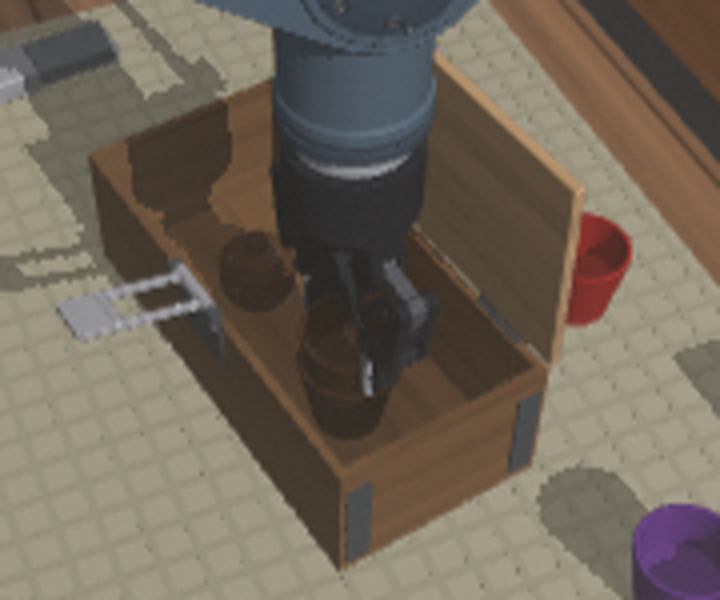

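The tumbler is down inside the twin, with its rim at about (345,315). Releasing and rising.

```bash
python3 -m jog '[[[0,0,0],[0,0,0],6.2],[[0,0,0],[0,0,0],6.8],[[0,0,0],[0,0,0],7.8],[[0,0,0],[0,0,0],7.8],[[0,-0.5,0],[0,0,0],7.8],[[0,-1.5,0],[0,0,0],7.8],[[0,-2.5,0.5],[0,0,0],7.8],[[0,-2.5,1],[0,0,0],7.8],[[0,-2.5,2],[0,0,0],7.8],[[0,-2.5,2],[0,0,0],7.8],[[0,-2.5,3],[0,0,0],7.8],[[0,-2.5,3],[0,0,0],7.8]]'; python3 -c "
from h import *
p,R,o=pose();print(p,R.round(3))
c=imaging.camera('side');np.savez('pics/s5.npz',**c);cv2.imwrite('pics/s5.png',cv2.resize(c['frame'][120:270,240:420,::-1],None,fx=4,fy=4,interpolation=cv2.INTER_CUBIC))
W=cloud(c);P=W[170:250,300:350].reshape(-1,3);P=P[(abs(P[:,0]-.603)<.05)&(abs(P[:,1]-.009)<.05)]
for zr in (.087,.061):
  Q=P[abs(P[:,2]-zr)<.004];print(zr,len(Q),Q.min(0),Q.max(0))
print(np.percentile(P[:,2],99))"
```

```text
time_s: 8.85
eef_pos: [0.4865, -0.0062, 0.2397]
eef_rot: [0.468, -0.461, -0.531, 0.535]
wrist_force: [0.5, -0.5, 1.1]
opening: 0.913
[ 0.48646757 -0.00623288  0.23968551] [[-0.137 -0.011 -0.991]
 [ 0.991  0.001 -0.137]
 [ 0.003 -1.     0.011]]
0.087 122 [ 0.57540682 -0.0209174   0.08313418] [0.63540278 0.04001309 0.08857481]
0.061 215 [ 0.57523872 -0.02106282  0.05704224] [0.63549174 0.03500205 0.06499108]
0.08744995258425238
```

View pics/s5.png

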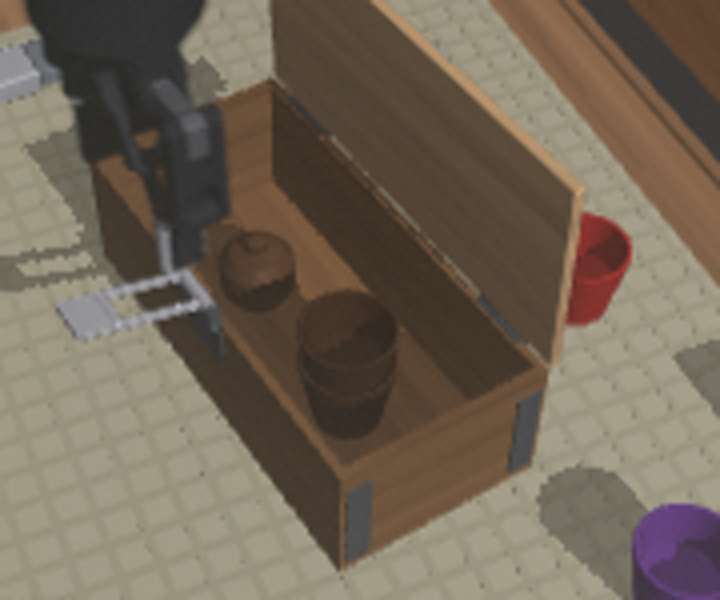

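Nested: the tumbler's rim reads 87 mm against an expected 87 mm, standing straight in the twin at (347,340). Next the lid: close the fingers, go behind the lid at case-left of the catch, and pull it along its arc.

```bash
cat >> h.py <<'E'
_c=np.load('case.npz'); ux,uy=_c['ux'],_c['uy']
def st(tgt=None):
    p,R,o=pose(); print('d %.4f v %.4f z %.4f'%(p[:2]@ux,p[:2]@uy,p[2]),'F(d,v,z)',(o['wrist_force'][:2]@ux).round(1),(o['wrist_force'][:2]@uy).round(1),o['wrist_force'][2].round(1),'t',round(o['time_s'],2),'open',round(o['opening'],2))
    M=np.array([[-ux[1],0,-ux[0]],[ux[0],0,-ux[1]],[0,-1,0]]) # ideal tool: x=uy,y=-z,z=-ux
    print('turn fix',Rn.from_matrix(R.T@M).as_rotvec().round(3))
    if tgt is not None:
        X=np.r_[tgt[0]*ux+tgt[1]*uy,tgt[2]]; print('to go cm',to_tool(X).round(2))
def arc(r,th): return .6735-r*np.cos(th)+.008*np.sin(th)+.011, .0955+r*np.sin(th)+.008*np.cos(th)
E
python3 -m jog '[[[1,-2,0],[0,-0.024,0],2],[[2,-2,0],[0,0,0],0],[[2,-2,0],[0,0,0],0],[[1,-1,0],[0,0,0],0],[[0,0,0],[0,0,0],0]]'; python3 -c "
from h import *
st((.715,.045,.30))
print([tuple(np.round(arc(.115,t),3)) for t in np.arange(1.5,-.01,-.15)])"
```

```text
time_s: 9.32
eef_pos: [0.4734, 0.0534, 0.3254]
eef_rot: [-0.456, 0.461, 0.538, -0.538]
wrist_force: [0.1, 0.7, -0.5]
opening: 0.202
d 0.4758 v -0.0233 z 0.3254 F(d,v,z) 0.2 0.7 -0.5 t 9.32 open 0.2
turn fix [ 0.005 -0.002 -0.004]
to go cm [  6.9    2.63 -23.89]
[(np.float64(0.684), np.float64(0.211)), (np.float64(0.667), np.float64(0.209)), (np.float64(0.65), np.float64(0.206)), (np.float64(0.634), np.float64(0.199)), (np.float64(0.619), np.float64(0.191)), (np.float64(0.606), np.float64(0.18)), (np.float64(0.594), np.float64(0.167)), (np.float64(0.584), np.float64(0.153)), (np.float64(0.577), np.float64(0.137)), (np.float64(0.572), np.float64(0.121)), (np.float64(0.57), np.float64(0.104))]
```

```bash
python3 -m jog '[[[0.7,0,-1.5],[0,0,0],0],[[0.7,0,-2.5],[0,0,0],0],[[0.7,0.2,-3],[0,0,0],0],[[0.7,0.2,-3],[0,0,0],0],[[0.7,0.2,-3],[0,0,0],0],[[0.7,0.2,-3],[0,0,0],0],[[0.7,0.2,-3],[0,0,0],0],[[0.7,0,-3],[0,0,0],0],[[0.7,0,-2],[0,0,0],0],[[0.5,0,-1],[0,0,0],0],[[0,0,0],[0,0,0],0]]'; python3 -c "
from h import *
st((.715,.045,.212))"
```

```text
time_s: 10.23
eef_pos: [0.7195, 0.1579, 0.297]
eef_rot: [0.459, -0.459, -0.533, 0.543]
wrist_force: [-0.2, 0.0, -0.5]
opening: 0.0
d 0.7355 v 0.0404 z 0.2970 F(d,v,z) -0.2 0.1 -0.5 t 10.23 open 0.0
turn fix [-0.01  -0.002 -0.009]
to go cm [0.53 8.52 1.96]
```

```bash
python3 -m jog '[[[0.5,1,0.5],[0,0,0],0],[[0,2,0.5],[0,0,0],0],[[0,2,0],[0,0,0],0],[[0,2,0],[0,0,0],0],[[0,1.3,0],[0,0,0],0],[[0,0,0],[0,0,0],0]]'; python3 -c "
from h import *
st((.684,.045,.211))"
```

```text
time_s: 10.73
eef_pos: [0.7051, 0.1548, 0.2018]
eef_rot: [0.461, -0.457, -0.53, 0.546]
wrist_force: [-1.8, -0.8, -0.0]
opening: 0.0
d 0.7208 v 0.0396 z 0.2018 F(d,v,z) -1.9 -0.5 -0.0 t 10.73 open 0.0
turn fix [-0.02  -0.003 -0.011]
to go cm [ 0.52 -0.85  3.7 ]
```

```bash
python3 -m jog '[[[0,-0.2,1],[-0.01,0,-0.01],0],[[0,-0.2,1],[-0.01,0,0],0],[[0,0,1],[0,0,0],0],[[0,0,1],[0,0,0],0],[[0,0,1],[0,0,0],0],[[0,0.1,1.2],[0,0,0],0],[[0,0.2,1.2],[0,0,0],0],[[0,0.3,1.1],[0,0,0],0]]'; python3 -c "
from h import *
st((.634,.045,.195)); print([tuple(np.round(arc(.11,t),3)) for t in np.arange(1.2,-.01,-.12)])"
```

```text
time_s: 11.4
eef_pos: [0.6233, 0.1375, 0.2029]
eef_rot: [-0.456, 0.463, 0.541, -0.534]
wrist_force: [2.4, 0.8, -1.0]
opening: 0.002
d 0.6373 v 0.0356 z 0.2029 F(d,v,z) 2.5 0.4 -1.0 t 11.4 open 0.0
turn fix [ 0.013 -0.005 -0.001]
to go cm [0.94 0.78 0.35]
[(np.float64(0.652), np.float64(0.201)), (np.float64(0.64), np.float64(0.196)), (np.float64(0.628), np.float64(0.19)), (np.float64(0.617), np.float64(0.183)), (np.float64(0.607), np.float64(0.174)), (np.float64(0.598), np.float64(0.164)), (np.float64(0.591), np.float64(0.153)), (np.float64(0.584), np.float64(0.142)), (np.float64(0.58), np.float64(0.129)), (np.float64(0.576), np.float64(0.117)), (np.float64(0.574), np.float64(0.104))]
```

```bash
python3 -m jog '[[[0.3,0.9,1.1],[0,0,0],0],[[0.3,1,1],[0,0,0],0],[[0.3,1,1],[0,0,0],0],[[0,1,0.9],[0,0,0],0],[[0,1.1,0.7],[0,0,0],0],[[0,1.1,0.7],[0,0,0],0],[[0,1.1,0.4],[0,0,0],0],[[0,1,0.3],[0,0,0],0],[[0,0,0],[0,0,0],0]]'; python3 -c "
from h import *
st((.574,.045,.1035))"
```

```text
time_s: 12.15
eef_pos: [0.5686, 0.1326, 0.1305]
eef_rot: [-0.449, 0.471, 0.546, -0.528]
wrist_force: [-0.3, -0.5, -0.7]
opening: -0.001
d 0.5825 v 0.0396 z 0.1305 F(d,v,z) -0.3 -0.4 -0.7 t 12.15 open -0.0
turn fix [ 0.039 -0.006 -0.007]
to go cm [0.55 2.66 0.96]
```

```bash
python3 -m jog '[[[0.2,0.7,0.4],[0.039,0,0],0],[[0.2,0.7,0.3],[0,0,0],0],[[0,0.6,0.3],[0,0,0],0],[[0,0.6,0],[0,0,0],0],[[0,0.3,0],[0,0,0],0],[[0,0,0],[0,0,0],0]]'; python3 -c "
from h import *
st((.564,.045,.1035))
c=imaging.camera('side');np.savez('pics/s6.npz',**c);cv2.imwrite('pics/s6.png',cv2.resize(c['frame'][90:270,230:420,::-1],None,fx=4,fy=4,interpolation=cv2.INTER_CUBIC)[:600])"
```

```text
time_s: 12.65
eef_pos: [0.5614, 0.1342, 0.1038]
eef_rot: [0.456, -0.464, -0.537, 0.537]
wrist_force: [0.3, -0.4, -1.1]
opening: -0.001
d 0.5756 v 0.0423 z 0.1038 F(d,v,z) 0.2 -0.4 -1.1 t 12.65 open -0.0
turn fix [ 0.007 -0.006 -0.009]
to go cm [0.26 0.02 1.17]
```

View pics/s6.png

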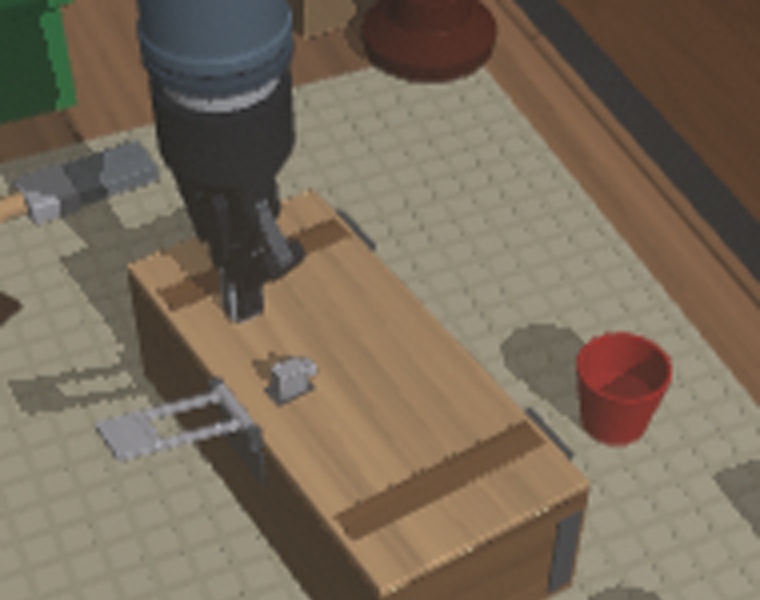

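The lid looks nearly shut, with the catch at (290,380) and the hasp out front. I'll press near the free edge.

```bash
python3 -m jog '[[[0,-0.2,0.8],[0,0,0],0],[[0,0.3,0.3],[0,0,0],0],[[0,0.4,0],[0,0,0],0],[[0,0.4,0],[0,0,0],0]]'; python3 -c "
from h import *
st()"; python3 -m jog '[[[0,0.4,0],[0,0,0],0],[[0,0.4,0],[0,0,0],0],[[0,0.4,0],[0,0,0],0]]'; python3 -c "
from h import *
st()
c=imaging.camera('side');W=cloud(c);np.savez('pics/s7.npz',**c)
p=W.reshape(-1,3);d=p[:,:2]@ux;v=p[:,:2]@uy
for a in np.arange(.545,.67,.02):
  m=(abs(d-a)<.005)&(abs(v+.1)<.05)&(p[:,2]<.13)&(p[:,2]>.08);print(a.round(3),m.sum(),np.median(p[m,2]).round(4))"
```

```text
time_s: 13.03
eef_pos: [0.5514, 0.1326, 0.1033]
eef_rot: [-0.454, 0.465, 0.538, -0.536]
wrist_force: [-16.1, -1.7, 36.7]
opening: -0.002
d 0.5655 v 0.0423 z 0.1033 F(d,v,z) -16.1 0.9 36.7 t 13.03 open -0.0
turn fix [ 0.012 -0.005 -0.01 ]
time_s: 13.28
eef_pos: [0.5514, 0.1326, 0.1033]
eef_rot: [-0.453, 0.465, 0.539, -0.537]
wrist_force: [-14.7, -1.7, 32.5]
opening: 0.002
d 0.5655 v 0.0423 z 0.1033 F(d,v,z) -14.8 0.7 32.5 t 13.28 open 0.0
turn fix [ 0.014 -0.004 -0.011]
0.545 152 0.103
0.565 152 0.1032
0.585 150 0.1031
0.605 139 0.1032
0.625 151 0.1032
0.645 136 0.1034
0.665 136 0.1031
```

The lid is shut: its surface is flat at 103.2 mm from edge to hinge. Next I'll grip the hasp's tab by its sides (30 mm), with the tool still pointing down, and swing it over its arc.

```bash
python3 -m jog '[[[0,-1,0],[0,0,0],0],[[0,-2,0],[0,0,0],0],[[0,-2.5,0],[0,0,0],3],[[0,-2.5,1],[0,0,0],5],[[-1,-1,2],[0,0,0],5],[[-2,0,2],[0,0,0],5],[[-2,0,2],[0,0,0],5],[[-2,0,2],[0,0,0],5],[[0,0,1],[0,0,0],5],[[0,0,0],[0,0,0],5]]'; python3 -c "
from h import *
st((.463,-.0285,.1125))
c=imaging.camera('top');W=cloud(c);p=W[c['depth']>0];d=p[:,:2]@ux;v=p[:,:2]@uy
print('hasp seen')
for a in np.arange(.445,.53,.01):
  m=(abs(d-a)<.005)&(abs(v+.0285)<.04)&(p[:,2]>.09)&(p[:,2]<.145);print(a.round(3),m.sum(),p[m,2].mean().round(4),v[m].min(),v[m].max()) if m.sum() else 0"
```

```text
time_s: 14.17
eef_pos: [0.4531, 0.0462, 0.1942]
eef_rot: [-0.452, 0.464, 0.54, -0.538]
wrist_force: [0.5, 0.3, 0.2]
opening: 0.587
d 0.4547 v -0.0271 z 0.1942 F(d,v,z) 0.5 0.2 0.2 t 14.17 open 0.59
turn fix [ 0.014  0.    -0.012]
to go cm [-0.04  8.19 -0.72]
hasp seen
0.495 3 0.1182 -0.04207993083711779 -0.03933955840597869
0.505 13 0.1161 -0.04318893596986566 -0.01434078742036783
0.515 9 0.1143 -0.04180239710370733 -0.015310856551276808
0.525 39 0.1106 -0.05178646116841557 -0.0052243262486865345
```

Hasp unmoved. Descending over the tab.

```bash
python3 -m jog '[[[-0.1,0.5,-0.4],[0.01,0,-0.01],5],[[0,1.5,-0.3],[0,0,0],5],[[0,1.5,0],[0,0,0],5],[[0,1.5,0],[0,0,0],5],[[0,1.3,0],[0,0,0],5],[[0,1,0],[0,0,0],5],[[0,0,0],[0,0,0],5]]'; python3 -c "
from h import *
st((.463,-.0285,.1125))"
```

```text
time_s: 14.8
eef_pos: [0.4681, 0.0491, 0.1163]
eef_rot: [-0.456, 0.458, 0.541, -0.538]
wrist_force: [0.1, 0.0, -0.2]
opening: 0.588
d 0.4699 v -0.0267 z 0.1163 F(d,v,z) 0.1 -0.0 -0.2 t 14.8 open 0.59
turn fix [0.007 0.004 0.001]
to go cm [-0.18  0.37  0.69]
```

```bash
python3 -m jog '[[[-0.2,0.3,0.7],[0,0,0],5],[[0,0,0],[0,0,0],5],[[0,0,0],[0,0,0],2],[[0,0,0],[0,0,0],2],[[0,0,0],[0,0,0],2],[[0,0,0],[0,0,0],2],[[0,0,0],[0,0,0],2]]'; python3 -c "
from h import *
st((.463,-.0285,.1125))
for t in np.arange(2.87,.3,-.2): print(round(t,2),np.round([.5295+.069*np.cos(t),.1085+.069*np.sin(t)-.015],4))"
```

```text
time_s: 15.38
eef_pos: [0.4621, 0.047, 0.1129]
eef_rot: [-0.456, 0.457, 0.542, -0.538]
wrist_force: [0.2, 0.9, -2.0]
opening: 0.331
d 0.4636 v -0.0278 z 0.1129 F(d,v,z) 0.4 0.9 -2.0 t 15.38 open 0.33
turn fix [0.005 0.005 0.002]
to go cm [-0.07  0.04  0.06]
2.87 [0.463 0.112]
2.67 [0.468  0.1248]
2.47 [0.4755 0.1364]
2.27 [0.4851 0.1463]
2.07 [0.4965 0.1541]
1.87 [0.5092 0.1594]
1.67 [0.5227 0.1622]
1.47 [0.5364 0.1621]
1.27 [0.5499 0.1594]
1.07 [0.5626 0.154 ]
0.87 [0.574  0.1462]
0.67 [0.5836 0.1363]
0.47 [0.591  0.1247]
```

```bash
python3 -m jog '[[[0,-1.25,-0.5],[0,0,0],2],[[0,-1.15,-0.75],[0,0,0],2],[[0,-1,-0.95],[0,0,0],2],[[0,-0.8,-1.15],[0,0,0],2],[[0,0,0],[0,0,0],2]]'; python3 -c "
from h import *
st((.5092,-.0285,.1594))"
```

```text
time_s: 15.8
eef_pos: [0.4907, 0.0517, 0.1511]
eef_rot: [0.46, -0.454, -0.538, 0.541]
wrist_force: [3.8, 1.3, -7.9]
opening: 0.33
d 0.4926 v -0.0277 z 0.1511 F(d,v,z) 3.9 0.7 -7.9 t 15.8 open 0.33
turn fix [-0.008  0.005  0.003]
to go cm [-0.08 -0.84 -1.65]
```

```bash
python3 -m jog '[[[0,-0.8,-1.4],[0,0,0],2],[[0,-0.3,-1.4],[0,0,0],2],[[0,0,-1.4],[0,0,0],2],[[0,0.2,-1.3],[0,0,0],2],[[0,0,0],[0,0,0],2]]'; python3 -c "
from h import *
st((.5626,-.0285,.154))"
```

```text
time_s: 16.22
eef_pos: [0.5413, 0.0599, 0.1619]
eef_rot: [0.462, -0.451, -0.535, 0.545]
wrist_force: [-0.3, 0.1, 0.1]
opening: 0.239
d 0.5439 v -0.0278 z 0.1619 F(d,v,z) -0.3 0.1 0.1 t 16.22 open 0.24
turn fix [-0.021  0.006  0.002]
to go cm [-0.09  0.75 -1.89]
```

```bash
python3 -c "
from h import *
c=imaging.camera('side');np.savez('pics/s8.npz',**c);cv2.imwrite('pics/s8.png',cv2.resize(c['frame'][120:230,220:360,::-1],None,fx=5,fy=5,interpolation=cv2.INTER_CUBIC))
for t in np.arange(.6,2.9,.3): print(round(t,1),((proj(c,np.r_[(.5295+.082*np.cos(t))*ux-.0285*uy,.1085+.082*np.sin(t)])-[220,120])*5).round())"
```

```text
0.6 [461. 231.]
0.9 [428. 216.]
1.2 [386. 214.]
1.5 [337. 226.]
1.8 [287. 251.]
2.1 [242. 286.]
2.4 [206. 328.]
2.7 [184. 372.]
```

View pics/s8.png

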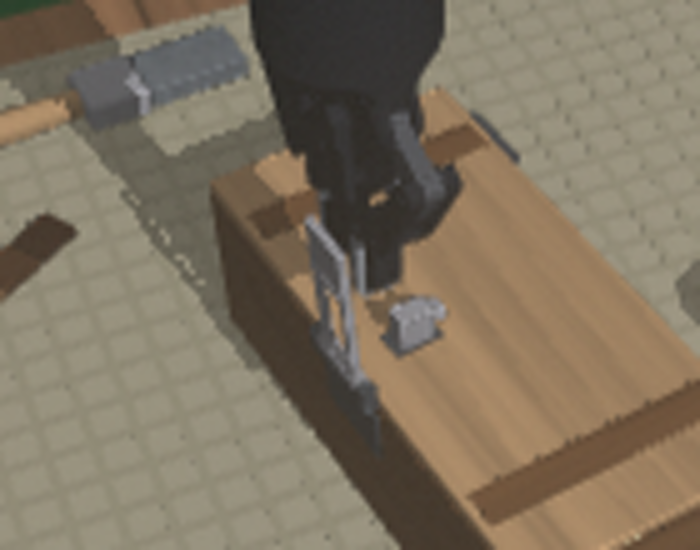

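The hasp slipped from the jaws and stands upright, tip at (325,225), about 1.6 rad. The gripper is on the lid side of it. I'll go over the tip to the robot side with fingers shut, then push it down toward the catch.

```bash
python3 -m jog '[[[0,-1,-0.5],[0,0,0],2],[[0,-2,-0.3],[0,0,0],2],[[0,-2.5,0],[0,0,0],0],[[0,-2.2,0],[0,0,0],0],[[0,0,1.5],[0,0,0],0],[[0,0,3],[0,0,0],0],[[0,0,2],[0,0,0],0],[[0,0,1],[0,0,0],0],[[0,0,0],[0,0,0],0]]'; python3 -c "
from h import *
st((.49,-.0285,.168))"
```

```text
time_s: 17.02
eef_pos: [0.4754, 0.0479, 0.2517]
eef_rot: [0.458, -0.455, -0.537, 0.544]
wrist_force: [1.6, 0.0, -0.1]
opening: 0.008
d 0.4769 v -0.0291 z 0.2517 F(d,v,z) 1.6 -0.2 -0.1 t 17.02 open 0.01
turn fix [-0.01   0.007 -0.002]
to go cm [ 0.07  8.35 -1.39]
```

```bash
python3 -m jog '[[[0,1.5,-0.2],[0,0,0],0],[[0,2.5,0],[0,0,0],0],[[0,2.5,0],[0,0,0],0],[[0,1.5,0],[0,0,0],0],[[0,0.2,-0.5],[0,0,0],0],[[0,0,-1],[0,0,0],0],[[0,0,-1.2],[0,0,0],0],[[0,0,-1.2],[0,0,0],0],[[0,0,0],[0,0,0],0]]'; python3 -c "
from h import *
st((.54,-.0285,.1645))"
```

```text
time_s: 17.77
eef_pos: [0.5248, 0.0542, 0.1763]
eef_rot: [-0.453, 0.46, 0.54, -0.539]
wrist_force: [-1.1, -0.0, 0.5]
opening: -0.0
d 0.5267 v -0.0308 z 0.1763 F(d,v,z) -1.1 0.1 0.5 t 17.77 open -0.0
turn fix [ 0.008  0.005 -0.007]
to go cm [ 0.23  1.19 -1.32]
```

```bash
python3 -m jog '[[[0.2,0.3,-1.1],[0,0,0],0],[[0,0.4,-1.1],[0,0,0],0],[[0,0.6,-1.1],[0,0,0],0],[[0,0.6,-1],[0,0,0],0],[[0,0.5,-1],[0,0,0],0],[[0,0.4,-1],[0,0,0],0],[[0,0,-0.7],[0,0,0],0],[[0,0,0],[0,0,0],0]]'; python3 -c "
from h import *
st((.597,-.0285,.145))"
```

```text
time_s: 18.43
eef_pos: [0.6005, 0.0681, 0.1549]
eef_rot: [-0.451, 0.462, 0.541, -0.539]
wrist_force: [0.7, -0.2, -0.2]
opening: -0.004
d 0.6036 v -0.0292 z 0.1549 F(d,v,z) 0.7 -0.3 -0.2 t 18.43 open -0.0
turn fix [ 0.013  0.006 -0.01 ]
to go cm [0.09 0.98 0.67]
```

```bash
python3 -c "
from h import *
c=imaging.camera('side');W=cloud(c);f=c['frame'].astype(int)
m=(c['depth']>0)&(f.min(2)>95)&(f.max(2)-f.min(2)<30)
p=W[m];d=p[:,:2]@ux;v=p[:,:2]@uy
k=(d>.52)&(d<.64)&(abs(v+.0285)<.03)&(p[:,2]>.106)&(p[:,2]<.2)
for q in np.c_[d,v,p[:,2]][k][::6]: print(q.round(3), np.arctan2(q[2]-.1085,q[0]-.5295).round(2))"
```

```text
[ 0.594 -0.037  0.183] 0.85
[ 0.591 -0.016  0.149] 0.58
[ 0.585 -0.016  0.145] 0.58
[ 0.594 -0.037  0.157] 0.65
[ 0.587 -0.022  0.146] 0.58
[ 0.596 -0.034  0.152] 0.58
[ 0.585 -0.021  0.143] 0.56
[ 0.594 -0.033  0.148] 0.55
[ 0.578 -0.019  0.141] 0.6
[ 0.588 -0.03   0.145] 0.57
[ 0.597 -0.041  0.15 ] 0.55
[ 0.58  -0.025  0.142] 0.59
[ 0.589 -0.036  0.146] 0.56
[ 0.573 -0.018  0.137] 0.59
[ 0.583 -0.033  0.145] 0.6
[ 0.592 -0.044  0.149] 0.57
[ 0.576 -0.027  0.14 ] 0.59
[ 0.585 -0.038  0.145] 0.57
[ 0.567 -0.019  0.134] 0.6
[ 0.581 -0.036  0.142] 0.58
[ 0.562 -0.018  0.133] 0.64
[ 0.58  -0.038  0.141] 0.57
[ 0.562 -0.018  0.13 ] 0.59
[ 0.579 -0.044  0.143] 0.6
[ 0.575 -0.041  0.14 ] 0.6
[ 0.558 -0.019  0.126] 0.56
[ 0.553 -0.018  0.125] 0.61
[ 0.571 -0.044  0.138] 0.62
[ 0.563 -0.024  0.121] 0.35
[ 0.569 -0.042  0.134] 0.58
[ 0.55  -0.02   0.121] 0.57
[ 0.564 -0.042  0.133] 0.62
[ 0.544 -0.016  0.118] 0.58
[ 0.562 -0.041  0.13 ] 0.58
[ 0.58  -0.037  0.116] 0.15
[ 0.561 -0.043  0.13 ] 0.6
[ 0.539 -0.019  0.117] 0.72
[ 0.57  -0.034  0.113] 0.1
[ 0.534 -0.018  0.115] 0.98
[ 0.56  -0.043  0.124] 0.46
[ 0.531 -0.014  0.11 ] 0.86
[ 0.554 -0.045  0.125] 0.6
[ 0.528 -0.018  0.112] 1.84
[ 0.554 -0.045  0.122] 0.53
[ 0.545 -0.041  0.12 ] 0.63
[ 0.529 -0.027  0.113] 1.65
[ 0.549 -0.044  0.117] 0.43
[ 0.541 -0.044  0.118] 0.7
[ 0.537 -0.041  0.115] 0.7
[ 0.533 -0.039  0.112] 0.86
[ 0.533 -0.042  0.111] 0.61
[ 0.526 -0.046  0.112] 2.3
```

The hasp stands at about 0.57 rad with its tab under the fingertips. Pressing straight down on it.

```bash
python3 -m jog '[[[0,0.7,0.5],[0,0,0],0],[[0,0.8,0],[0,0,0],0],[[0,0.8,0],[0,0,0],0],[[0,0.6,0],[0,0,0],0],[[0,0,0],[0,0,0],0]]'; python3 -c "
from h import *
st((.599,-.0285,.111))"
```

```text
time_s: 18.9
eef_pos: [0.5965, 0.0668, 0.1274]
eef_rot: [-0.449, 0.464, 0.543, -0.537]
wrist_force: [-0.6, 0.6, 6.1]
opening: -0.001
d 0.5995 v -0.0299 z 0.1274 F(d,v,z) -0.5 0.7 6.1 t 18.9 open -0.0
turn fix [ 0.021  0.006 -0.011]
to go cm [0.15 1.64 0.08]
```

```bash
python3 -m jog '[[[0.1,0.4,0],[0,0,0],0],[[0,0.4,0],[0,0,0],0],[[0,0.4,0],[0,0,0],0],[[0,0.4,0],[0,0,0],0],[[0,0.4,0],[0,0,0],0],[[0,0.4,0],[0,0,0],0]]'; python3 -c "
from h import *
st((.599,-.0285,.111))"
```

```text
time_s: 19.4
eef_pos: [0.5981, 0.067, 0.1103]
eef_rot: [-0.447, 0.465, 0.544, -0.537]
wrist_force: [-20.9, 0.6, 48.4]
opening: -0.0
d 0.6011 v -0.0299 z 0.1103 F(d,v,z) -20.6 4.0 48.4 t 19.4 open -0.0
turn fix [ 0.023  0.007 -0.013]
to go cm [ 0.14 -0.08  0.2 ]
```

Snapped flat: the tip is at 110 mm against an expected 111 mm. Backing off, then a final check.

```bash
python3 -m jog '[[[0,-0.5,0],[0,0,0],0],[[0,-1.5,0],[0,0,0],0],[[0,-2.5,0],[0,0,0],0],[[0,-3,0],[0,0,0],0],[[0,-3,1],[0,0,0],0],[[0,-2,3],[0,0,0],0],[[0,0,3.5],[0,0,0],0],[[0,0,3.5],[0,0,0],0],[[0,0,3],[0,0,0],0],[[0,0,2],[0,0,0],0],[[0,0,0],[0,0,0],0],[[0,0,0],[0,0,0],0]]'; python3 -c "
from h import *
st()
c=imaging.camera('side');W=cloud(c);cv2.imwrite('pics/s9.png',cv2.resize(c['frame'][100:300,200:440,::-1],None,fx=3,fy=3,interpolation=cv2.INTER_CUBIC))
p=W[c['depth']>0];d=p[:,:2]@ux;v=p[:,:2]@uy
for a in(.59,.597,.605):
  m=(abs(d-a)<.004)&(abs(v+.0285)<.012)&(p[:,2]>.08)&(p[:,2]<.15);print('tab',a,m.sum(),np.median(p[m,2]))
for a in(.545,.65):
  m=(abs(d-a)<.005)&(abs(v+.1)<.05)&(p[:,2]>.08)&(p[:,2]<.15);print('lid',a,np.median(p[m,2]))"
```

```text
time_s: 20.4
eef_pos: [0.4244, 0.0407, 0.2294]
eef_rot: [0.452, -0.46, -0.54, 0.541]
wrist_force: [-0.4, 0.7, -0.3]
opening: 0.001
d 0.4255 v -0.0280 z 0.2294 F(d,v,z) -0.3 0.7 -0.3 t 20.4 open 0.0
turn fix [ 0.006  0.008 -0.01 ]
tab 0.59 22 0.11055741830883671
tab 0.597 26 0.11038305937430273
tab 0.605 24 0.11047423557771407
lid 0.545 0.10309399900205037
lid 0.65 0.10319350238536361
```

View pics/s9.png

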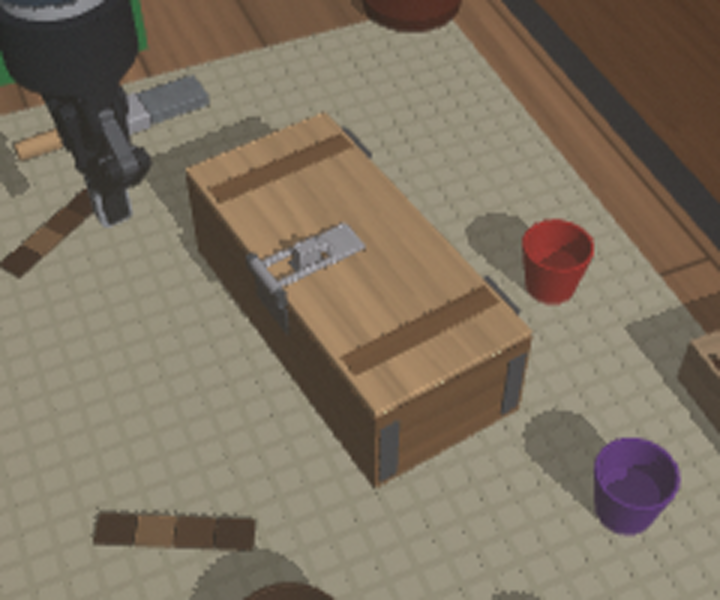

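The lid is shut, and the hasp lies flat around the catch at (310,255), with the arm clear of everything. Handing in.

```bash
python3 -c "
from bench import ctrl
print(ctrl.hand_in())"
```

```text
the job is handed in; nothing more can be done
None
```

The job is done and handed in at about 20 s of the 70 s allowed: the tumbler is nested in its twin, the lid is shut, and the hasp is snapped flat over the catch. The hand-in gave no verdict.

**Last checks:**
- **Tumbler:** after I let go, its rim stood at 87 mm, as expected for a full nest, straight over the twin. The shut lid hides it now, so I could not look again at the end.
- **Lid:** its surface reads 103.1 to 103.2 mm from edge to hinge, against 103.5 mm nominal.
- **Hasp:** the tab reads 110.5 mm and level, against 111 mm nominal.
- **Other things:** the last side view showed nothing visibly moved and the arm touching nothing. The bowl was only partly in that crop and the jar and pot were not visible; I made no numerical check of any bystander's position.

**What went wrong or ran high:**
- The hasp slipped out of the jaws at about upright. I pushed it over with the fingers shut instead.
- The presses to shut the lid and snap the hasp peaked at roughly 40 N and 53 N at the wrist. Both were made with the fingertips, under the 120 N wrist limit.

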